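Send a bush round the transfer track to the gauging stop

TASK

Set the shortest, widest of the three loose bushes upright in the round nest of the work carrier while the carrier still stands on the entry leg of the track. Then push the carrier by its post round the bend and against the spring buffer until the latch pawl snaps in behind its shoulder, and let go so that the pawl holds it. Do not force or jam the carrier in the rails, do not drive the buffer to its hard bottom, and leave the other two bushes alone.

Things in the scene. Friction and masses are not known exactly. Their poses are not given: they have to be found in the camera images.
- track: Fixed L-shaped track: aluminium base 68 mm wide, two lipped steel rails (tops at z 22 mm, 52 mm over both) with a T-slot 20.5 mm wide between. Slot centre line: straight entry leg 145 mm, 90 degree left bend of 90 mm radius, straight exit leg 180 mm. Origin: the bend's centre, on the worktop; x = travel on the entry leg (there y = -90 mm), y = travel on the exit leg (there x = +90 mm), z up.
- bend_start (a point): On the slot's centre line at the rails' tops, where the entry leg ends and the bend begins: (0, -90, 22) mm in the track's frame; same axes. In the bend, over 24 N between carrier and track (all contacts, weight of 3 to 7 N included) counts as jammed, elsewhere over 45 N as forced; pushed well it needs only 1 to 4 N at the post.
- bend_end (a point): The same where the bend ends and the exit leg begins: (90, 0, 22) mm in the track's frame. A stop block is clamped over the rails of the exit leg; its place differs each time and is not reported: its buffer's tip stands 78 to 121 mm past this point.
- carrier: Dark steel plate 92 mm long, 12 thick, 0.3 to 0.65 kg, sliding on the rails' tops (friction about 0.2), kept in the slot by two feet 18 mm across at x = -22 and +22 mm that follow the slot's centre line, so that it turns in the bend; it cannot be lifted off. Origin: mid-length, at the rails' tops; x forward, z up. The front 30 mm are 62 wide, the rest 46; the step is the shoulder.
- post_top (a point): Centre of the top of the carrier's round steel push post, 16 mm across: (-22, 0, 63.5) mm in the carrier's frame, right over the rear foot, so it follows the slot's centre line. Plain post from z = 19 to 63.5 mm, with a ring 25 mm across at its base, z = 13 to 19 mm.
- nest (a point): Centre of the nest's floor, on top of the carrier's plate over the front foot: (22, 0, 13) mm in the carrier's frame. The nest is a steel ring 5 mm high, 35 mm across outside, 26 mm inside; hold the bush by its upper half so that the fingers stay above the ring.
- bush_0: The bush to load: the shortest and widest of the three, a plain steel tube 22 mm across, 20 mm high, standing on the worktop. Origin: centre of its underside; z up.
- bush_1: Another bush, to be left alone: 20 mm across, 26 mm high, standing. Origin: centre of its underside; z up.
- bush_2: Another bush, to be left alone: 18 mm across, 32 mm high, standing. Origin: centre of its underside; z up.
- buffer (a joint): Spring buffer in the stop block: rubber-tipped plunger 14 mm across that meets the middle of the carrier's front edge. 0 = out, 0.012 = hard bottom (over 0.0115 is too far). 2 N to start it, then 0.8 N per mm. The pawl drops at about 6 mm (7 N at the buffer, 7 to 11 N at the post with friction) and the buffer then stays about 5 mm pressed.
- pawl (a joint): Latch pawl: dark steel finger 40 mm long on the stop block's left side as seen along the travel, turning about an upright pin. 0 = swung in, grows outward. A light spring (2 to 3 N at the nose) holds it in. The carrier's wide front part pushes it out to about 0.14 rad in its last 30 mm or so; it snaps back to about 0 when the shoulder has passed its nose.

How it is judged:
On the way:
1. the shortest, widest bush sits flat in the nest while the carrier is still on the entry leg (horizontal distance between bush_0 and nest below 0.004 m and z of bush_0 in the frame of carrier between 0.011 and 0.0155 m and angle between the z axis of bush_0 and the z axis of carrier, either way round below 0.1 rad and x of carrier in the frame of track below 0.01 m and y of carrier in the frame of track below -0.08 m), for 0.2 s.
At the end, for the whole second after the job is handed in: The carrier rests on the exit leg, let go, with the pawl swung in (below 0.06 rad) and the buffer held 3 to 9 mm compressed; the shortest, widest bush sits flat in its nest (centre within 4 mm, on the nest's floor within 2 mm, within 0.1 rad of upright) (value of joint pawl below 0.06 rad and value of joint buffer between 0.003 and 0.009 m and y of carrier in the frame of track above 0.033 m and x of carrier in the frame of track between 0.086 and 0.094 m and linear speed of carrier below 0.01 m/s and horizontal distance between bush_0 and nest below 0.004 m and z of bush_0 in the frame of carrier between 0.011 and 0.0155 m and angle between the z axis of bush_0 and the z axis of carrier, either way round below 0.1 rad); the robot touches nothing.
It fails at once if the carrier was jammed in the bend (over 24 N against the track) (contact force between carrier and track above 24 N and x of carrier in the frame of track above 0 m and y of carrier in the frame of track below 0.01 m).
It fails at once if the carrier was forced against the track (over 45 N) (contact force between carrier and track above 45 N).
It fails at once if the buffer was driven to its hard bottom (value of joint buffer above 0.0115 m).
It fails at once if another bush was moved or tipped (distance of any of bush_1, bush_2 from where it was at the start of the episode above 0.015 m or angle between any of bush_1, bush_2's own z axis and vertical above 0.5 rad).
It also fails if it takes over 59 s, if anything falls off the work surface, if the arm or the gripper's body presses on something with over 40 N, if the wrist force passes 120 N, or if a joint passes its speed limit or range.

ROBOT

A 7-joint arm with a two-finger parallel gripper is mounted at the origin on the work surface; the furniture and walls round the work are solid. World frame = base frame: x ahead of the robot, y to its left, z up, the work surface at z = 0. Lengths are in m, angles in rad, forces in N, time in s.
With the tool pointing down it reaches from about 0.425 to 0.875 m from the base axis. Payload 4.7 kg.
Tool frame: the origin (TCP) lies on the centre line of the jaws, within the pads' length; the fingertips stand ahead of it and the grasp point (between the pads) lies 2 mm behind it (nose_length is the z of the fingertips in the tool frame, in m); z points along the fingers, y is the line along which they close (so a half turn about z gives the same grasp; the last joint's range is limited). The gripper opens to 87 mm and grips with 3 to 60 N. Pads are 19 mm wide; open, the fingers measure 117 mm over their backs; the gripper's body (75 mm by 190 mm) begins 51 mm behind the grasp point.
Start: joints at [1.352, 0.321, -0.07, 1.45, 0.023, 1.371, -0.057], TCP at [0.15, -0.632, 0.24] pointing down, gripper open.
Joint ranges: [-2.86, 2.86], [-0.3, 2.09], [-1.38, 1.24], [0.06, 2.45], [-1.56, 4.7], [0.09, 2.05], [-2.69, 2.69]. Speed limits (rad/s): [2.57, 2.57, 3.14, 3.14, 3.14, 3.14, 3.14].

INTERFACE

Orientations are given as a rotation vector (axis times angle).
In Python, from bench import * gives the robot as it stands.
- The arm moves only by the tool send_rows, never from a script. Its arguments are lists of equal length, an entry for each row: "xyz": the shift along the tool's x, y, z in mm, a list of three; "dr": the turn, a rotation vector about the tool's x, y, z in rad, a list of three. A call has exactly 10 rows; each row is the pose to reach, as a shift and turn from the pose commanded when the call began, along the tool's axes at that moment; what a row does not reach only later rows make up. A row lasts 1/12 s, in which the tool goes at most 41.7 mm and 7.16 degrees, less where a joint would pass 70% of its speed; a pose out of reach is approached as far as the arm can. A call with a gripper value outside its range is refused whole. "jaw" is the finger opening in mm, from 0 to 87, set as the call begins (left out, the last holds). The fingers move at their own pace and stop on an object; "grip_force" is the grip in N (left out, the last holds). Time passes only in rows, so rows that repeat a pose let the fingers close, or fill a call up. It gives the time, the measured TCP pose, the force, the opening and the grip force at its end, in the units of the state.
- get_state(): the state, without advancing time (a new reading comes with each control period).
- get_image(name): name is "side" or "top"; returns the picture (384x512x3 uint8, red, green, blue); there is no depth.
- calibration(name): a dict with "vfov" (degrees; the focal length in pixels is half the picture's height over the tangent of half this angle, whatever the lens; pixels are square), "cx", "cy" (the principal point, pixels), "rvec" (rotation vector, rad) and "tvec" (3), from world to camera coordinates, as OpenCV has them. Camera axes: x right, y down, z forward; pixel columns grow to the right and rows downward; lengths in m; the calibration is good to about 2 mm. A picture is of the moment at which its call begins. calibration takes no time and is no camera call.
- close_job(): hands the job in; it is judged then, once.
The state is a dict: "time": time; "joint_positions": joint angles; "qd": joint speeds; "joint_torque": joint torques, N m; "position": TCP position; "tool_rot": TCP orientation; "ft_force": force on the tool from outside, world axes, zero at the start; "torque": the same for the moment, N m; "grip_width": opening from 0.0 (shut) to 1.0 (fully open); "grip_force": force on a finger pad.
Only numpy, scipy, OpenCV 4.12 (cv2) and the standard library are available. Lean on these libraries where they do the work, as an engineer would, in place of code of your own. Each camera call takes 0.05 s, during which the arm holds its last target. There are 200 camera calls.

## Working session

There is one attempt and no reset: what is moved stays moved. The work goes in short steps, Python scripts to look and compute and a tool call to move; the robot and the scene stay as the last step left them, time stands still between calls to the robot, and variables do not carry over. Pictures are saved under pics/ and viewed, at most 10 in all, crops included, and the job is handed in when it is done.

Besides the shell and the picture viewer there is one more tool, called after ">>>" by a JSON object that holds its "fn" and its "kwargs". send_rows: Moves the arm, as the interface text tells. Its arguments: {"type":"object","properties":{"xyz":{"type":"array"},"dr":{"type":"array"},"jaw":{"type":"number"},"grip_force":{"type":"number"}},"required":["xyz","dr"]}

```bash
mkdir -p pics
python3 - <<'E'
from bench import *
import cv2
s=get_state();print(s)
for n in("top","side"):
    im=get_image(n);cv2.imwrite(f"pics/{n}0.png",im[:,:,::-1]);print(n,calibration(n))
E
```

```text
{'time': 0.0, 'joint_positions': array([ 1.35208645,  0.32183842, -0.07005693,  1.45168833,  0.02262954,
        1.37080413, -0.0569097 ]), 'qd': array([ 7.21276731e-05,  6.50776722e-04,  3.18165408e-04,  9.25248239e-04,
       -9.58913362e-05, -6.40794309e-04, -7.98838855e-05]), 'joint_torque': array([-5.73328562e-04, -4.91291463e+01, -4.04273076e-01, -3.12535286e+01,
       -6.39813929e-02,  4.36455267e-02,  1.65322999e-04]), 'position': array([ 0.1497667 , -0.63196607,  0.23844458]), 'tool_rot': array([-3.11842700e+00, -3.64649877e-01,  5.68770988e-04]), 'ft_force': array([-0.07716092, -0.95459188,  0.11055423]), 'torque': array([0.00071504, 0.03872025, 0.00790914]), 'grip_force': 0.0, 'grip_width': 0.9985113884472266}
top {'vfov': 42.12196683020978, 'cx': 250.32749002795708, 'cy': 199.55792591802154, 'rvec': array([ 2.13462288, -2.17877307,  0.10883241]), 'tvec': array([-0.07773907,  0.49811568,  0.99471628])}
side {'vfov': 45.47912091790198, 'cx': 254.16465555635105, 'cy': 200.4900088270103, 'rvec': array([ 0.30131324, -2.90640965,  0.98500945]), 'tvec': array([0.46708406, 0.22582847, 0.79360505])}
```

View pics/top0.png

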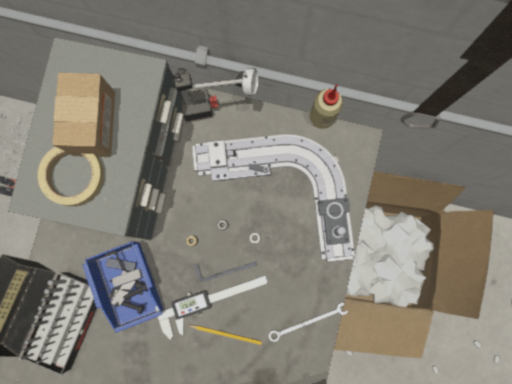

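View pics/side0.png

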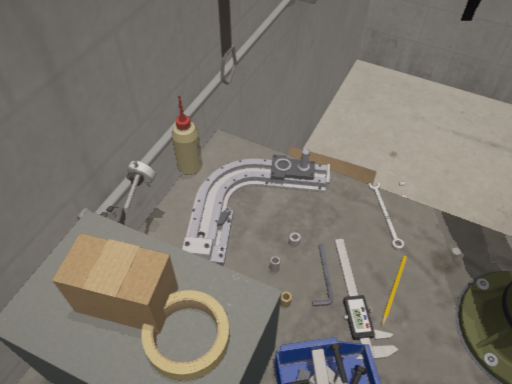

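The top view shows the track with its entry leg at lower right. The carrier is at about (335,220), with the nest near (335,210) and the post near (340,232). The stop block is at (217,153) and the bushes are at (222,225), (192,241) and (255,238).

The side view shows the bushes at (295,239), (275,264) and (286,298). Next I'll take enlarged crops and cast rays.

```bash
cat > h.py <<'E'
import numpy as np, cv2
from bench import *
def cam(n):
    c=calibration(n);R,_=cv2.Rodrigues(np.array(c["rvec"]));t=np.array(c["tvec"]);f=192/np.tan(np.radians(c["vfov"])/2)
    return R,t,f,c["cx"],c["cy"]
def ray(n,u,v):
    R,t,f,cx,cy=cam(n);d=R.T@np.array([(u-cx)/f,(v-cy)/f,1]);return -R.T@t,d/np.linalg.norm(d)
def plane(n,u,v,z):
    o,d=ray(n,u,v);return o+d*(z-o[2])/d[2]
def proj(n,p):
    R,t,f,cx,cy=cam(n);q=R@np.asarray(p)+t;return np.array([cx+f*q[0]/q[2],cy+f*q[1]/q[2]])
def tri(a,b):
    A=np.zeros((3,3));y=np.zeros(3);L=[]
    for n,p in(("top",a),("side",b)):
        o,d=ray(n,*p);M=np.eye(3)-np.outer(d,d);A+=M;y+=M@o;L.append((M,o))
    x=np.linalg.solve(A,y);return x,[np.linalg.norm(M@(x-o)) for M,o in L]
E
python3 - <<'E'
from h import *
T=cv2.imread("pics/top0.png");S=cv2.imread("pics/side0.png")
a=cv2.resize(T[125:270,185:385],None,fx=4,fy=4,interpolation=cv2.INTER_CUBIC);cv2.imwrite("pics/a.png",a)
b=cv2.resize(S[140:310,180:340],None,fx=3.5,fy=3.5,interpolation=cv2.INTER_CUBIC);cv2.imwrite("pics/b.png",b)
for n,l in(("top",[(222,225),(192,241),(255,238),(335,210),(320,255)]),("side",[(295,239),(275,264),(286,298)])):
    for p in l: print(n,p,plane(n,*p,.02).round(4))
print(-cam("top")[0].T@cam("top")[1],-cam("side")[0].T@cam("side")[1],cam("top")[2])
E
```

```text
top (222, 225) [ 0.4459 -0.0286  0.02  ]
top (192, 241) [0.4143 0.0334 0.02  ]
top (255, 238) [ 0.4179 -0.0958  0.02  ]
top (335, 210) [ 0.472  -0.2615  0.02  ]
top (320, 255) [ 0.3807 -0.2275  0.02  ]
side (295, 239) [ 0.4158 -0.0911  0.02  ]
side (275, 264) [ 0.4439 -0.0293  0.02  ]
side (286, 298) [0.413  0.0337 0.02  ]
[ 0.38031356 -0.09985818  1.04355786] [0.40186526 0.39214535 0.7640035 ] 498.59027316586594
```

View pics/a.png

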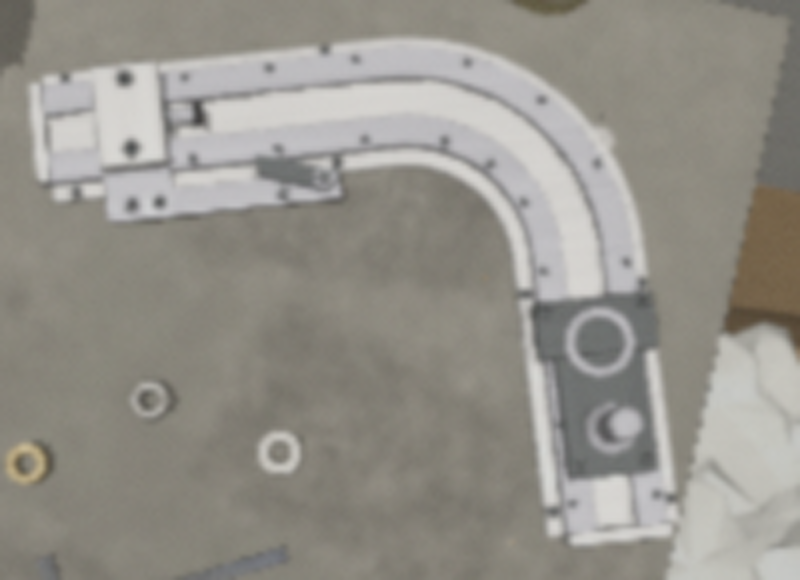

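View pics/b.png

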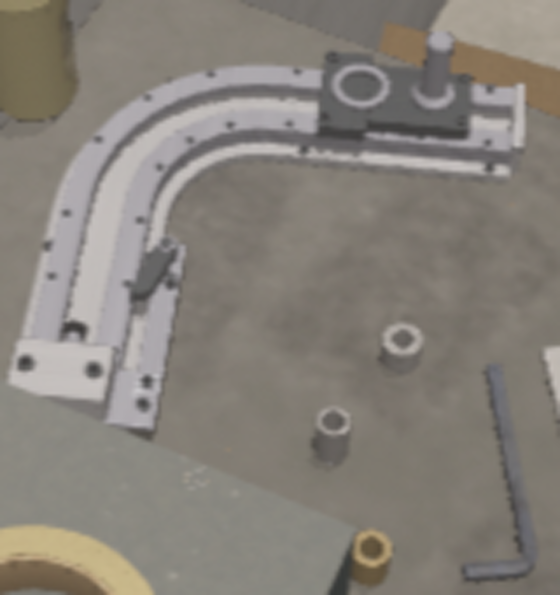

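Bush_0 is the white one: top crop (279,452) and side crop (403,342). In the top crop the nest ring is at (600,341) and the post top at (627,424). The pawl pin is at (322,177) and the buffer tip near (200,118). The rail screw pairs give the slot's centre line.

Run:
```python
from h import *
from scipy.optimize import least_squares
A=lambda x,y:(185+(x+.5)/4-.5,125+(y+.5)/4-.5)
B=lambda x,y:(180+(x+.5)/3.5-.5,140+(y+.5)/3.5-.5)
for n,a,b in(("bush top",(279,452),(403,338)),("nest",(600,341),(361,86)),("post",(627,424),(440,40)),("b1",(150,399),(333,419)),("b2",(26,463),(372,547))):
    print(n,tri(A(*a),B(*b)))
print("top only: bush",plane("top",*A(279,452),.02),"nest",plane("top",*A(600,341),.04),"post",plane("top",*A(627,424),.0855),"postbase",plane("top",*A(610,428),.041))
print("side only: bush",plane("side",*B(403,338),.02),"nest",plane("side",*B(361,86),.04),"post",plane("side",*B(440,40),.0855))
pairs=[((184,78),(193,160)),((269,68),(278,149)),((355,59),(365,139)),((467,63),(445,140)),((541,100),(490,164)),((597,163),(524,203)),((627,262),(543,271)),((658,494),(572,504))]
P=[]
for a,b in pairs:
    p,q=[plane("top",*A(*c),.022) for c in(a,b)];P.append((p+q)[:2]/2);print(((p+q)/2).round(4),np.linalg.norm(p-q).round(4))
P=np.array(P)
def loc(v,p):
    c,s=np.cos(v[2]),np.sin(v[2]);return (p-v[:2])@np.array([[c,-s],[s,c]])
def res(v):
    L=loc(v,P);return [ (y and (x-.09) if y>0 else (-.09-y if x<0 else np.hypot(x,y)-.09)) for x,y in L]
r=least_squares(res,[.46,-.17,.1]);v=r.x;print("track",v,np.array(r.fun).round(4));print(loc(v,P).round(4))
for n,p,z in(("nest",(600,341),.04),("post",(627,424),.0855),("tip",(203,118),.035),("pawlpin",(322,177),.035),("pawlnose?",(260,165),.03)):print(n,loc(v,plane("top",*A(*p),z)[:2]))
for n,p,z in(("nest",(361,86),.04),("post",(440,40),.0855),("tip",(75,322),.03)):print(n,loc(v,plane("side",*B(*p),z)[:2]))
np.save("v.npy",v)
print("bottle",plane("side",188,168,0),"bottle red top",tri((333,93),(181,99)), "lamp",tri((250,82),(140,172)))
import bench;print([k for k in dir(bench) if 'nose' in k or k.isupper()])
```

```text
bush top (array([ 0.41780185, -0.09457749,  0.02427855]), [np.float64(0.0007039574770918061), np.float64(0.0007039574770917497)])
nest (array([ 0.46954197, -0.25741519,  0.04120194]), [np.float64(0.0008173785132601669), np.float64(0.0008173785132601898)])
post (array([ 0.42588118, -0.2616437 ,  0.0864443 ]), [np.float64(0.0002964960481322671), np.float64(0.0002964960481322186)])
b1 (array([ 0.44561193, -0.02990841,  0.03558803]), [np.float64(0.0005553767872359726), np.float64(0.0005553767872360067)])
b2 (array([0.4144737 , 0.03408851, 0.02875495]), [np.float64(0.0008840244395785825), np.float64(0.0008840244395785268)])
top only: bush [ 0.41866639 -0.09457316  0.02      ] nest [ 0.47047061 -0.25761263  0.04      ] post [ 0.42622323 -0.26181067  0.0855    ] postbase [ 0.42652701 -0.26075627  0.041     ]
side only: bush [ 0.41718617 -0.0973573   0.02      ] nest [ 0.46883228 -0.25843284  0.04      ] post [ 0.42561763 -0.26253557  0.0855    ]
[ 0.5928 -0.051   0.022 ] 0.0438
[ 0.5973 -0.0954  0.022 ] 0.0432
[ 0.6013 -0.1406  0.022 ] 0.0428
[ 0.5989 -0.1905  0.022 ] 0.0425
[ 0.582  -0.220
[... 246 characters left out ...]
[ 0.0902  0.0601]
 [ 0.0901  0.0147]
 [ 0.0831 -0.0348]
 [ 0.0635 -0.0635]
 [ 0.0342 -0.0833]
 [-0.0105 -0.0902]
 [-0.1305 -0.0899]]
nest [-0.05094354 -0.08987178]
post [-0.09538944 -0.08999981]
tip [0.08661835 0.09684561]
pawlpin [0.04909152 0.0395481 ]
pawlnose? [0.05982062 0.07039822]
nest [-0.0526501  -0.09053849]
post [-0.09605888 -0.0906662 ]
tip [0.09008219 0.09177818]
bottle [ 0.67624926 -0.23926387  0.        ] bottle red top (array([ 0.66431768, -0.23768636,  0.1976172 ]), [np.float64(0.002999680753136936), np.float64(0.0029996807531370837)]) lamp (array([ 0.70452483, -0.09291468,  0.14431129]), [np.float64(0.0006814301135750563), np.float64(0.0006814301135746668)])
['nose_length']
```

```bash
python3 - <<'E'
from h import *
import bench
print("nose",bench.nose_length)
for a,b in(((372,176),(290,151)),((347,303),(375,177)),((368,207),(290,151))): print(tri(a,b))
# bottle heights: side pixel at known xy
for vv in(165,150,135,127,118,99):
    o,d=ray("side",186,vv);k=(np.array([.665,-.238])-o[:2])@d[:2]/(d[:2]@d[:2]);print(vv,(o+k*d).round(3))
for u in(175,200):print(plane("side",u,150,.05))
E
python3 -c "
import cv2;S=cv2.imread('pics/side0.png');cv2.imwrite('pics/c.png',cv2.resize(S[80:200,120:400],None,fx=2.8,fy=2.8,interpolation=cv2.INTER_CUBIC))"
```

```text
nose 0.017
(array([ 0.50180681, -0.33645977,  0.01299705]), [np.float64(0.040066556627625795), np.float64(0.04006655662762572)])
(array([ 0.27860813, -0.27683304,  0.02544398]), [np.float64(0.0055156313599336385), np.float64(0.005515631359933716)])
(array([ 0.47024317, -0.33203022,  0.00702292]), [np.float64(0.007710152334655223), np.float64(0.00771015233465532)])
165 [ 0.677 -0.233  0.017]
150 [ 0.672 -0.235  0.063]
135 [ 0.668 -0.237  0.106]
127 [ 0.666 -0.238  0.127]
118 [ 0.663 -0.239  0.151]
99 [ 0.659 -0.241  0.197]
[ 0.70020842 -0.24136552  0.05      ]
[ 0.647995  -0.2525682  0.05     ]
```

View pics/c.png

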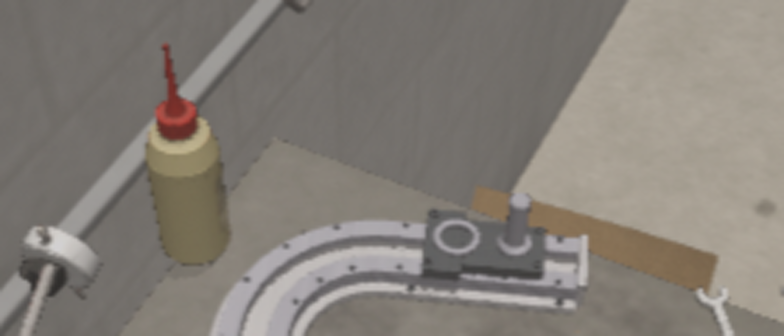

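The box flap lies near table level, and the bottle body ends at z≈0.125 with only its nozzle above that. The corridor is clear for a body at z≥0.13. I'll now work out the approach moves.

```bash
cat >> h.py <<'E'
from scipy.spatial.transform import Rotation as Ro
v=np.load("v.npy");H=v[2]
def W(x,y,z):  # track local m -> world
    c,s=np.cos(H),np.sin(H);return np.array([v[0]+c*x-s*y,v[1]+s*x+c*y,z])
def down(yaw):
    c,s=np.cos(yaw),np.sin(yaw);return Ro.from_matrix(np.array([[c,s,0],[s,-c,0],[0,0,-1]]))
def rows(wps,start=None):
    """wps: (x,y,z,yaw) world; prints tool shifts mm and dr from start (p,Rot) or the measured pose; returns"""
    if start is None:
        s=get_state();p,R=np.array(s["position"]),Ro.from_rotvec(s["tool_rot"])
        m=R.as_matrix();print("t",round(s["time"],2),"p",p.round(4),"yaw",np.arctan2(m[1,0],m[0,0]).round(4),"F",np.array(s["ft_force"]).round(2),"w",round(s["grip_width"]*87,1))
    else:p,R=start
    for w in wps:
        q=R.inv().apply(np.array(w[:3])-p)*1000;d=(R.inv()*down(w[3])).as_rotvec()
        print(q.round(1).tolist(),d.round(3).tolist())
E
python3 -c "
from h import *
rows([(.36,-.42,.2,H),(.45,-.28,.18,H),(.418,-.096,.12,H),(.418,-.096,.014,H)])"
```

```text
t 0.1 p [ 0.1498 -0.632   0.2385] yaw 0.2328 F [0.25 0.25 0.26] w 86.6
[253.4, -157.7, 38.8] [-0.002, 0.0, 0.141]
[373.3, -273.2, 59.0] [-0.002, 0.0, 0.141]
[384.6, -459.5, 119.3] [-0.002, 0.0, 0.141]
[384.6, -459.3, 225.3] [-0.002, 0.0, 0.141]
```

>>> {"fn": "send_rows", "kwargs": {"xyz": [[35, -22, 5], [70, -44, 11], [105, -66, 16], [140, -88, 22], [175, -110, 27], [210, -131, 32], [245, -153, 37], [280, -180, 43], [307, -208, 48], [333, -235, 52]], "dr": [[0, 0, 0.03], [0, 0, 0.06], [0, 0, 0.09], [0, 0, 0.12], [0, 0, 0.141], [0, 0, 0.141], [0, 0, 0.141], [0, 0, 0.141], [0, 0, 0.141], [0, 0, 0.141]], "jaw": 45}}

```text
time: 0.93
position: [0.4208, -0.3243, 0.1867]
tool_rot: [-3.137, -0.146, 0.001]
ft_force: [0.8, -0.8, 0.8]
grip_width: 0.522
grip_force: 0.0
```

```bash
python3 -c "
from h import *
rows([(.45,-.28,.18,H),(.418,-.096,.12,H),(.418,-.096,.06,H)])"
```

```text
t 0.93 p [ 0.4208 -0.3243  0.1867] yaw 0.0931 F [ 0.84 -0.78  0.76] w 45.4
[33.2, -41.4, 6.7] [-0.001, 0.0, 0.001]
[18.5, -227.5, 66.9] [-0.001, 0.0, 0.001]
[18.5, -227.4, 126.9] [-0.001, 0.0, 0.001]
```

>>> {"fn": "send_rows", "kwargs": {"xyz": [[25, -30, 6], [28, -65, 15], [26, -100, 25], [24, -135, 36], [22, -170, 48], [20, -200, 57], [18.5, -227.5, 67], [18.5, -227.5, 95], [18.5, -227.5, 120], [18.5, -227.5, 120]], "dr": [[0, 0, 0], [0, 0, 0], [0, 0, 0], [0, 0, 0], [0, 0, 0], [0, 0, 0], [0, 0, 0], [0, 0, 0], [0, 0, 0], [0, 0, 0]]}}

```text
time: 1.77
position: [0.4134, -0.0973, 0.0636]
tool_rot: [-3.135, -0.146, 0.012]
ft_force: [-1.4, 1.1, 0.0]
grip_width: 0.521
grip_force: 0.0
```

```bash
python3 -c "
from h import *
rows([(.418,-.096,.06,H),(.418,-.096,.02,H)])
im=[]
for n in('top','side'):
    I=get_image(n)[:,:,::-1];x,y=proj(n,(.418,-.096,.03)).astype(int);print(n,x-35,y-35);im.append(cv2.resize(I[y-35:y+35,x-35:x+35],None,fx=5.6,fy=5.6,interpolation=cv2.INTER_CUBIC));
    p=get_state()['position'];print('tcp pix',proj(n,p),'tip',proj(n,p-np.array([0,0,.017])))
cv2.imwrite('pics/d.png',np.hstack(im))"
```

```text
t 1.77 p [ 0.4134 -0.0973  0.0636] yaw 0.0933 F [-1.42  1.06  0.03] w 45.3
[4.7, -0.9, 3.6] [-0.003, 0.008, 0.002]
[5.0, -0.7, 43.6] [-0.003, 0.008, 0.002]
top 220 202
tcp pix [255.98831281 238.64907086] tip [256.0115399 238.9514331]
side 259 198
tcp pix [297.21723356 221.81973135] tip [296.4725429  226.97727523]
```

View pics/d.png

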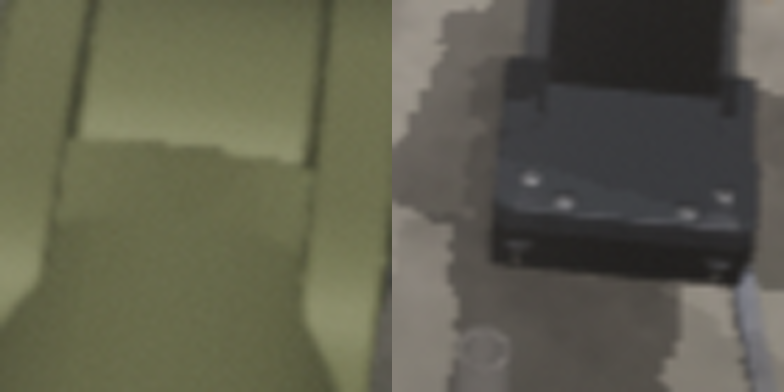

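The hover occludes the bush, since the arm hides the fingers in both views. I'll centre the bush with two light squeezes at right angles instead, starting with the yaw turned by -90°.

>>> {"fn": "send_rows", "kwargs": {"xyz": [[5, -1, 3], [5, -1, 3], [5, -1, 3], [5, -1, 3], [5, -1, 3], [5, -1, 3], [5, -1, 3], [5, -1, 3], [5, -1, 3], [5, -1, 3]], "dr": [[0, 0.008, 0.12], [0, 0.008, 0.24], [0, 0.008, 0.36], [0, 0.008, 0.48], [0, 0.008, 0.6], [0, 0.008, 0.72], [0, 0.008, 0.84], [0, 0.008, 0.96], [0, 0.008, 1.08], [0, 0.008, 1.2]]}}

```text
time: 2.7
position: [0.4236, -0.0981, 0.0665]
tool_rot: [-2.665, 1.662, -0.016]
ft_force: [0.3, -0.6, 0.3]
grip_width: 0.515
grip_force: 0.0
```

```bash
python3 -c "
from h import *
rows([(.418,-.096,.06,H-np.pi/2),(.418,-.096,.024,H-np.pi/2)]);print(get_state()['joint_positions'])"
```

```text
t 2.7 p [ 0.4236 -0.0981  0.0665] yaw -1.1154 F [ 0.26 -0.64  0.28] w 44.8
[-4.4, 4.2, 6.4] [-0.008, -0.007, 0.364]
[-4.7, 4.4, 42.4] [-0.008, -0.007, 0.364]
[ 0.6593778   0.04961568 -0.50073202  2.1478978   0.03332338  0.94034247
 -2.54638587]
```

>>> {"fn": "send_rows", "kwargs": {"xyz": [[-4.5, 4.5, 6], [-4.5, 4.5, 12], [-4.5, 4.5, 20], [-4.5, 4.5, 30], [-4.5, 4.5, 38], [-4.5, 4.5, 42], [-4.5, 4.5, 42], [-4.5, 4.5, 42], [-4.5, 4.5, 42], [-4.5, 4.5, 42]], "dr": [[-0.008, -0.007, 0], [-0.008, -0.007, 0], [-0.008, -0.007, 0], [-0.008, -0.007, 0], [-0.008, -0.007, 0], [-0.008, -0.007, 0], [-0.008, -0.007, 0], [-0.008, -0.007, 0], [-0.008, -0.007, 0], [-0.008, -0.007, 0]]}}

```text
time: 3.53
position: [0.4168, -0.0955, 0.0228]
tool_rot: [2.669, -1.651, -0.003]
ft_force: [-0.2, -0.4, 0.6]
grip_width: 0.518
grip_force: 0.0
```

```bash
python3 -c "
from h import *
rows([(.418,-.096,.024,H),(.418,-.096,.024,-1.115)])"
```

```text
t 3.53 p [ 0.4168 -0.0955  0.0228] yaw -1.108 F [-0.16 -0.39  0.62] w 45.0
[1.0, -0.8, -1.2] [0.003, 0.002, -1.2]
[1.0, -0.8, -1.2] [0.003, 0.0, 0.007]
```

Good. Now a light squeeze.

>>> {"fn": "send_rows", "kwargs": {"xyz": [[1, -1, -1], [1, -1, -1], [1, -1, -1], [1, -1, -1], [1, -1, -1], [1, -1, -1], [1, -1, -1], [1, -1, -1], [1, -1, -1], [1, -1, -1]], "dr": [[0, 0, 0], [0, 0, 0], [0, 0, 0], [0, 0, 0], [0, 0, 0], [0, 0, 0], [0, 0, 0], [0, 0, 0], [0, 0, 0], [0, 0, 0]], "jaw": 10, "grip_force": 5}}

```text
time: 4.37
position: [0.4178, -0.0959, 0.0236]
tool_rot: [2.669, -1.651, -0.004]
ft_force: [-0.5, 0.2, 2.0]
grip_width: 0.25
grip_force: 5.0
```

```bash
python3 -c "
from h import *
rows([(.418,-.096,.024,H),(.418,-.096,.024,-1.108)])"
```

```text
t 4.37 p [ 0.4178 -0.0959  0.0236] yaw -1.1082 F [-0.51  0.24  1.99] w 21.7
[0.1, -0.1, -0.4] [0.003, 0.003, -1.2]
[0.1, -0.1, -0.4] [0.004, 0.001, -0.0]
```

>>> {"fn": "send_rows", "kwargs": {"xyz": [[0, 0, 0], [0, 0, 0], [0, 0, 0], [0, 0, 0], [0, 0, 0], [0, 0, 0], [0, 0, 0], [0, 0, 0], [0, 0, 0], [0, 0, 0]], "dr": [[0, 0, 0], [0, 0, 0], [0, 0, 0], [0, 0, -0.1], [0, 0, -0.22], [0, 0, -0.34], [0, 0, -0.46], [0, 0, -0.58], [0, 0, -0.7], [0, 0, -0.82]], "jaw": 36}}

```text
time: 5.2
position: [0.4176, -0.0959, 0.0234]
tool_rot: [3.109, -0.442, -0.006]
ft_force: [-0.4, -0.8, -0.1]
grip_width: 0.417
grip_force: 0.0
```

>>> {"fn": "send_rows", "kwargs": {"xyz": [[0, 0, 0], [0, 0, 0], [0, 0, 0], [0, 0, 0], [0, 0, 0], [0, 0, 0], [0, 0, 0], [0, 0, 0], [0, 0, 0], [0, 0, 0]], "dr": [[0, 0, -0.12], [0, 0, -0.24], [0, 0, -0.36], [0, 0, -0.38], [0, 0, -0.38], [0, 0, -0.38], [0, 0, -0.38], [0, 0, -0.38], [0, 0, -0.38], [0, 0, -0.38]]}}

```text
time: 6.03
position: [0.4178, -0.0959, 0.0235]
tool_rot: [3.137, 0.143, -0.006]
ft_force: [0.8, 0.4, 0.2]
grip_width: 0.413
grip_force: 0.0
```

```bash
python3 -c "
from h import *
rows([(.4178,-.0959,.0236,H)])"
```

```text
t 6.03 p [ 0.4178 -0.0959  0.0235] yaw 0.0913 F [0.77 0.44 0.18] w 35.9
[0.0, -0.0, -0.1] [0.001, 0.004, -0.0]
```

Grip firmly, then lift.

>>> {"fn": "send_rows", "kwargs": {"xyz": [[0, 0, 0], [0, 0, 0], [0, 0, 0], [0, 0, 0], [0, 0, 0], [0, 0, 0], [0, 0, -5], [0, 0, -25], [0, 0, -50], [0, 0, -75]], "dr": [[0, 0, 0], [0, 0, 0], [0, 0, 0], [0, 0, 0], [0, 0, 0], [0, 0, 0], [0, 0, 0], [0, 0, 0], [0, 0, 0], [0, 0, 0]], "jaw": 10, "grip_force": 15}}

```text
time: 6.87
position: [0.4174, -0.0954, 0.0992]
tool_rot: [-3.138, -0.145, 0.008]
ft_force: [-0.0, -1.0, -0.0]
grip_width: 0.242
grip_force: 15.0
```

```bash
python3 -c "
from h import *
n=(.4700,-.2580)
print(W(-.0515,-.09,0))
rows([(.47,-.2577,.12,H),(.47,-.2577,.07,H),(.47,-.2577,.0595,H)])"
```

```text
[ 0.46992823 -0.25779128  0.        ]
t 6.87 p [ 0.4174 -0.0954  0.0992] yaw 0.0922 F [-0.   -0.99 -0.02] w 21.1
[37.4, 166.5, -21.1] [-0.0, 0.005, 0.0]
[37.6, 166.5, 28.9] [-0.0, 0.005, 0.0]
[37.7, 166.5, 39.4] [-0.0, 0.005, 0.0]
```

>>> {"fn": "send_rows", "kwargs": {"xyz": [[5, 20, -21], [12, 50, -21], [19, 85, -21], [27, 120, -21], [34, 150, -21], [37.2, 166.8, -15], [37.2, 166.8, 5], [37.2, 166.8, 20], [37.2, 166.8, 26], [37.2, 166.8, 26]], "dr": [[0, 0.005, 0], [0, 0.005, 0], [0, 0.005, 0], [0, 0.005, 0], [0, 0.005, 0], [0, 0.005, 0], [0, 0.005, 0], [0, 0.005, 0], [0, 0.005, 0], [0, 0.005, 0]]}}

```text
time: 7.7
position: [0.469, -0.2578, 0.0709]
tool_rot: [-3.137, -0.144, 0.003]
ft_force: [-0.4, -0.0, -0.8]
grip_width: 0.239
grip_force: 15.0
```

```bash
python3 -c "
from h import *
rows([(.4697,-.258,.0585,H)])
im=[]
for n in('top','side'):
    I=get_image(n)[:,:,::-1];x,y=proj(n,(.47,-.258,.05)).astype(int);print(n,x-40,y-40);im.append(cv2.resize(I[y-40:y+40,x-40:x+40],None,fx=4.9,fy=4.9,interpolation=cv2.INTER_CUBIC))
cv2.imwrite('pics/e.png',np.hstack(im))"
```

```text
t 7.7 p [ 0.469  -0.2578  0.0709] yaw 0.092 F [-0.41 -0.01 -0.76] w 20.8
[0.7, 0.3, 12.4] [-0.002, 0.002, 0.0]
top 295 169
side 242 121
```

View pics/e.png

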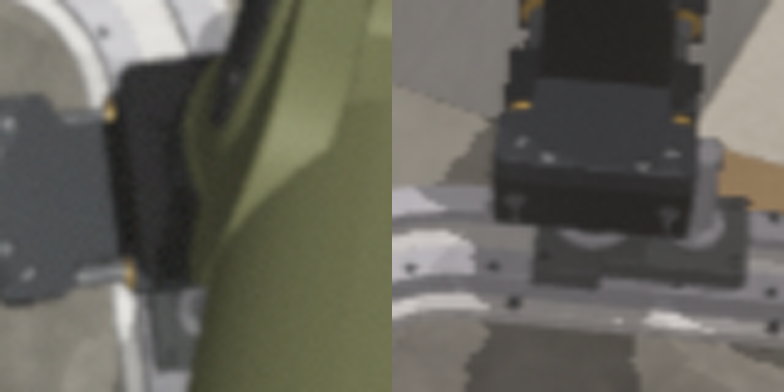

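>>> {"fn": "send_rows", "kwargs": {"xyz": [[0.4, 0.2, 0], [0.4, 0.2, 1], [0.4, 0.2, 3], [0.4, 0.2, 5], [0.4, 0.2, 7], [0.4, 0.2, 8], [0.4, 0.2, 9], [0.4, 0.2, 10], [0.4, 0.2, 10], [0.4, 0.2, 10]], "dr": [[0, 0, 0], [0, 0, 0], [0, 0, 0], [0, 0, 0], [0, 0, 0], [0, 0, 0], [0, 0, 0], [0, 0, 0], [0, 0, 0], [0, 0, 0]]}}

```text
time: 8.63
position: [0.4707, -0.2587, 0.0624]
tool_rot: [3.138, 0.144, 0.002]
ft_force: [0.2, -0.6, -0.3]
grip_width: 0.243
grip_force: 15.0
```

```bash
python3 -c "
from h import *
rows([(.4697,-.258,.0585,H)])"
```

```text
t 8.63 p [ 0.4707 -0.2587  0.0624] yaw 0.0918 F [ 0.22 -0.63 -0.27] w 21.1
[-0.9, -0.8, 3.9] [0.001, -0.001, 0.0]
```

>>> {"fn": "send_rows", "kwargs": {"xyz": [[-0.8, -0.6, 0], [-0.8, -0.6, 0], [-0.8, -0.6, 1], [-0.8, -0.6, 1], [-0.8, -0.6, 2], [-0.8, -0.6, 2], [-0.8, -0.6, 3], [-0.8, -0.6, 3], [-0.8, -0.6, 3], [-0.8, -0.6, 3]], "dr": [[0, 0, 0], [0, 0, 0], [0, 0, 0], [0, 0, 0], [0, 0, 0], [0, 0, 0], [0, 0, 0], [0, 0, 0], [0, 0, 0], [0, 0, 0]]}}

```text
time: 9.47
position: [0.4699, -0.2582, 0.0595]
tool_rot: [3.138, 0.144, 0.002]
ft_force: [0.2, 1.6, 0.0]
grip_width: 0.242
grip_force: 15.0
```

```bash
python3 -c "
from h import *
rows([(.4697,-.258,.0585,H)])"
```

```text
t 9.47 p [ 0.4699 -0.2582  0.0595] yaw 0.0918 F [0.19 1.63 0.03] w 21.1
[-0.2, -0.2, 0.9] [0.001, -0.001, 0.0]
```

>>> {"fn": "send_rows", "kwargs": {"xyz": [[0, 0, 0.3], [0, 0, 0.6], [0, 0, 0.9], [0, 0, 0.9], [0, 0, 0.9], [0, 0, 0.9], [0, 0, 0.9], [0, 0, 0.9], [0, 0, 0.9], [0, 0, 0.9]], "dr": [[0, 0, 0], [0, 0, 0], [0, 0, 0], [0, 0, 0], [0, 0, 0], [0, 0, 0], [0, 0, 0], [0, 0, 0], [0, 0, 0], [0, 0, 0]]}}

```text
time: 10.3
position: [0.4699, -0.2582, 0.0586]
tool_rot: [3.138, 0.144, 0.002]
ft_force: [0.4, 0.3, -0.7]
grip_width: 0.244
grip_force: 15.0
```

>>> {"fn": "send_rows", "kwargs": {"xyz": [[0, 0, 0], [0, 0, 0], [0, 0, 0], [0, 0, 0], [0, 0, -2], [0, 0, -15], [0, 0, -40], [0, 0, -70], [0, 0, -100], [0, 0, -120]], "dr": [[0, 0, 0], [0, 0, 0], [0, 0, 0], [0, 0, 0], [0, 0, 0], [0, 0, 0], [0, 0, 0], [0, 0, 0], [0, 0, 0], [0, 0, 0]], "jaw": 32}}

```text
time: 11.13
position: [0.4707, -0.2584, 0.1817]
tool_rot: [3.136, 0.144, 0.006]
ft_force: [-0.0, 0.5, -0.6]
grip_width: 0.371
grip_force: 0.0
```

>>> {"fn": "send_rows", "kwargs": {"xyz": [[-40, 0, -20], [-80, 0, -20], [-120, 0, -20], [-150, 0, -20], [-150, 0, -20], [-150, 0, -20], [-150, 0, -20], [-150, 0, -20], [-150, 0, -20], [-150, 0, -20]], "dr": [[0, 0, -0.1], [0, 0, -0.2], [0, 0, -0.3], [0, 0, -0.42], [0, 0, -0.54], [0, 0, -0.66], [0, 0, -0.78], [0, 0, -0.9], [0, 0, -1.02], [0, 0, -1.14]]}}

```text
time: 11.97
position: [0.3203, -0.2718, 0.1986]
tool_rot: [2.557, 1.822, 0.001]
ft_force: [0.8, -1.3, 0.1]
grip_width: 0.371
grip_force: 0.0
```

```bash
python3 -c "
from h import *
rows([W(-.0955,-.09,.13).tolist()+[H+np.pi/2]])
im=[]
for n in('top','side'):
    I=get_image(n)[:,:,::-1];x,y=proj(n,(.45,-.258,.05)).astype(int);print(n,x-40,y-40);im.append(cv2.resize(I[y-40:y+40,x-40:x+40],None,fx=4.9,fy=4.9,interpolation=cv2.INTER_CUBIC))
cv2.imwrite('pics/f.png',np.hstack(im))"
```

```text
t 11.97 p [ 0.3203 -0.2718  0.1986] yaw 1.2379 F [ 0.81 -1.31  0.14] w 32.2
[44.0, 96.6, 68.8] [0.002, 0.001, -0.425]
top 295 179
side 251 122
```

View pics/f.png

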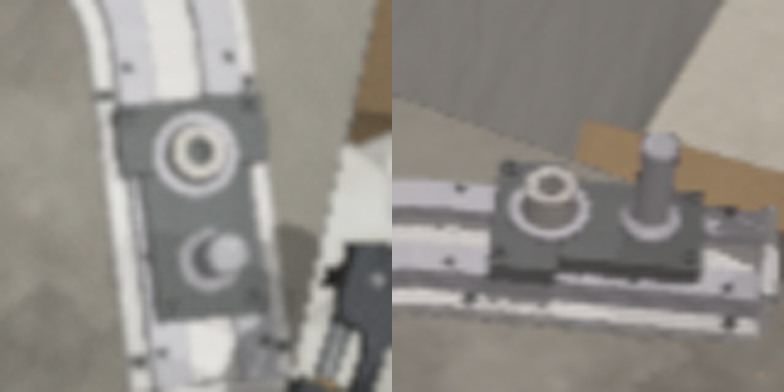

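The bush sits upright in the nest ring, concentric in both halves of the picture. Next I move over the post with the jaws along the travel and straddle the post.

>>> {"fn": "send_rows", "kwargs": {"xyz": [[10, 25, 0], [22, 50, 0], [33, 75, 5], [44, 97, 30], [44, 97, 60], [44, 97, 69], [44, 97, 69], [44, 97, 69], [44, 97, 69], [44, 97, 69]], "dr": [[0, 0, -0.1], [0, 0, -0.2], [0, 0, -0.3], [0, 0, -0.4], [0, 0, -0.425], [0, 0, -0.425], [0, 0, -0.425], [0, 0, -0.425], [0, 0, -0.425], [0, 0, -0.425]]}}

```text
time: 12.9
position: [0.427, -0.2637, 0.1314]
tool_rot: [2.123, 2.309, 0.001]
ft_force: [-0.2, -0.9, 0.0]
grip_width: 0.368
grip_force: 0.0
```

```bash
python3 -c "
from h import *
rows([W(-.0955,-.0901,.08).tolist()+[H+np.pi/2]])"
```

```text
t 12.9 p [ 0.427  -0.2637  0.1314] yaw 1.6546 F [-0.22 -0.89  0.04] w 32.0
[2.0, -0.9, 51.4] [0.003, 0.003, -0.008]
```

>>> {"fn": "send_rows", "kwargs": {"xyz": [[2, -1, 0], [2, -1, 10], [2, -1, 25], [2, -1, 40], [2, -1, 48], [2, -1, 51], [2, -1, 51], [2, -1, 51], [2, -1, 51], [2, -1, 51]], "dr": [[0, 0, -0.008], [0, 0, -0.008], [0, 0, -0.008], [0, 0, -0.008], [0, 0, -0.008], [0, 0, -0.008], [0, 0, -0.008], [0, 0, -0.008], [0, 0, -0.008], [0, 0, -0.008]]}}

```text
time: 13.73
position: [0.426, -0.2611, 0.0793]
tool_rot: [2.113, 2.321, 0.001]
ft_force: [0.2, 0.2, -0.2]
grip_width: 0.366
grip_force: 0.0
```

>>> {"fn": "send_rows", "kwargs": {"xyz": [[0, 0, 0], [0, 0, 0], [0, 0, 0], [0, 0, 0], [0, 0, 0], [0, 0, 0], [0, 0, 0], [0, 0, 0], [0, 0, 0], [0, 0, 0]], "dr": [[0, 0, 0], [0, 0, 0], [0, 0, 0], [0, 0, 0], [0, 0, 0], [0, 0, 0], [0, 0, 0], [0, 0, 0], [0, 0, 0], [0, 0, 0]], "jaw": 20, "grip_force": 3}}

```text
time: 14.57
position: [0.4254, -0.2608, 0.0785]
tool_rot: [2.114, 2.322, 0.001]
ft_force: [0.4, 0.2, -0.1]
grip_width: 0.23
grip_force: 0.0
```

```bash
cat > push.py <<'E'
from h import *
import sys
# centre-line path by arc length s (post): s=0 at bend start
def pt(s):
    L=.09*np.pi/2
    if s<=0: return s,-.09,0.
    if s<L: a=s/.09; return .09*np.sin(a),-.09*np.cos(a),a
    return .09,s-L,np.pi/2
def where():
    p=np.array(get_state()["position"])[:2]-v[:2];c,sn=np.cos(H),np.sin(H);x,y=c*p[0]+sn*p[1],-sn*p[0]+c*p[1]
    a=np.arctan2(x,-y)
    if x<0:return x,(y+.09)*1000
    if y>0:return .09*np.pi/2+y,(.09-x)*1000
    return a*.09,(.09-np.hypot(x,y))*1000
s,lat=where();print("TCP s mm",round(s*1000,1),"left of line mm",round(lat,1))
# sys.argv: list of s targets (mm) for TCP
w=[]
for t in map(float,sys.argv[1:]):
    x,y,a=pt(t/1000);w.append(W(x,y,.08).tolist()+[H+np.pi/2+a])
rows(w)
E
python3 push.py -80 -60 -40 -20
```

```text
TCP s mm -96.1 left of line mm 1.1
t 14.57 p [ 0.4254 -0.2608  0.0785] yaw 1.6648 F [ 0.39  0.17 -0.14] w 20.0
[-1.1, 16.1, -1.5] [0.001, 0.001, 0.002]
[-1.2, 36.1, -1.5] [0.001, 0.001, 0.002]
[-1.2, 56.1, -1.4] [0.001, 0.001, 0.002]
[-1.3, 76.1, -1.4] [0.001, 0.001, 0.002]
```

>>> {"fn": "send_rows", "kwargs": {"xyz": [[-1, 1, -1], [-1, 2, -1], [-1, 3, -1], [-1, 5, -1], [-1, 8, -1], [-1, 11, -1], [-1, 15, -1], [-1, 19, -1], [-1, 23, -1], [-1, 27, -1]], "dr": [[0, 0, 0], [0, 0, 0], [0, 0, 0], [0, 0, 0], [0, 0, 0], [0, 0, 0], [0, 0, 0], [0, 0, 0], [0, 0, 0], [0, 0, 0]]}}

```text
time: 15.4
position: [0.4528, -0.2591, 0.0794]
tool_rot: [2.114, 2.323, 0.001]
ft_force: [-2.5, -0.3, 0.1]
grip_width: 0.223
grip_force: 0.9
```

```bash
python3 push.py -40
```

```text
TCP s mm -68.7 left of line mm 0.3
t 15.4 p [ 0.4528 -0.2591  0.0794] yaw 1.665 F [-2.51 -0.3   0.11] w 19.4
[-0.4, 28.7, -0.6] [0.001, 0.0, 0.002]
```

>>> {"fn": "send_rows", "kwargs": {"xyz": [[-0.4, 4, -0.5], [-0.4, 8, -0.5], [-0.4, 12, -0.5], [-0.4, 16, -0.5], [-0.4, 20, -0.5], [-0.4, 24, -0.5], [-0.4, 28, -0.5], [-0.4, 31, -0.5], [-0.4, 34, -0.5], [-0.4, 37, -0.5]], "dr": [[0, 0, 0], [0, 0, 0], [0, 0, 0], [0, 0, 0], [0, 0, 0], [0, 0, 0], [0, 0, 0], [0, 0, 0], [0, 0, 0], [0, 0, 0]]}}

```text
time: 16.23
position: [0.4896, -0.2561, 0.0801]
tool_rot: [2.114, 2.322, 0.001]
ft_force: [-1.7, 0.5, 0.3]
grip_width: 0.224
grip_force: 0.8
```

```bash
python3 push.py -27 -22 -17 -12 -7 -2 2
```

```text
TCP s mm -31.8 left of line mm -0.1
t 16.23 p [ 0.4896 -0.2561  0.0801] yaw 1.6648 F [-1.72  0.51  0.31] w 19.5
[0.1, 4.8, 0.1] [0.001, 0.001, 0.002]
[0.1, 9.8, 0.1] [0.001, 0.001, 0.002]
[0.1, 14.8, 0.1] [0.001, 0.001, 0.002]
[0.1, 19.8, 0.1] [0.001, 0.001, 0.002]
[0.1, 24.8, 0.1] [0.001, 0.001, 0.002]
[0.1, 29.8, 0.1] [0.001, 0.001, 0.002]
[0.1, 33.8, 0.1] [0.001, 0.001, -0.02]
```

>>> {"fn": "send_rows", "kwargs": {"xyz": [[0, 3, 0], [0, 6, 0], [0, 9, 0], [0, 12, 0], [0, 15, 0], [0, 18, 0], [0, 21, 0], [0, 24, 0], [0, 27, 0], [0, 30, 0]], "dr": [[0, 0, 0], [0, 0, 0], [0, 0, 0], [0, 0, 0], [0, 0, 0], [0, 0, 0], [0, 0, 0], [0, 0, 0], [0, 0, 0], [0, 0, 0]]}}

```text
time: 17.07
position: [0.5194, -0.2534, 0.0801]
tool_rot: [2.114, 2.322, 0.0]
ft_force: [-2.1, 0.6, 0.1]
grip_width: 0.235
grip_force: 1.1
```

```bash
python3 push.py 0 3 6 9 12 15 18 21 24 27 30
```

```text
TCP s mm -1.9 left of line mm -0.2
t 17.07 p [ 0.5194 -0.2534  0.0801] yaw 1.6648 F [-2.07  0.6   0.11] w 20.4
[0.2, 1.9, 0.1] [0.001, 0.001, 0.002]
[0.2, 4.9, 0.1] [0.001, 0.001, -0.031]
[0.4, 7.9, 0.1] [0.001, 0.001, -0.064]
[0.6, 10.8, 0.1] [0.001, 0.001, -0.098]
[0.9, 13.8, 0.1] [0.001, 0.001, -0.131]
[1.4, 16.8, 0.1] [0.001, 0.001, -0.164]
[1.9, 19.7, 0.1] [0.001, 0.001, -0.198]
[2.6, 22.7, 0.1] [0.001, 0.001, -0.231]
[3.3, 25.6, 0.1] [0.001, 0.001, -0.264]
[4.1, 28.5, 0.2] [0.001, 0.001, -0.298]
[5.1, 31.3, 0.2] [0.001, 0.001, -0.331]
```

>>> {"fn": "send_rows", "kwargs": {"xyz": [[0.2, 3, 0], [0.3, 6, 0], [0.5, 9, 0], [0.8, 12, 0], [1.2, 15, 0], [1.6, 18, 0], [2.2, 21, 0], [2.9, 24, 0], [3.7, 27, 0], [4.6, 30, 0]], "dr": [[0, 0, 0], [0, 0, -0.03], [0, 0, -0.06], [0, 0, -0.09], [0, 0, -0.125], [0, 0, -0.16], [0, 0, -0.19], [0, 0, -0.225], [0, 0, -0.26], [0, 0, -0.29]]}}

```text
time: 17.9
position: [0.5489, -0.246, 0.0802]
tool_rot: [1.752, 2.606, 0.0]
ft_force: [-2.0, -0.2, 0.2]
grip_width: 0.231
grip_force: 1.1
```

```bash
python3 push.py 31 34 37 40 43 46 49 52 55 58 61
```

```text
TCP s mm 28.7 left of line mm -0.0
t 17.9 p [ 0.5489 -0.246   0.0802] yaw 1.9577 F [-2.04 -0.24  0.2 ] w 20.1
[0.1, 2.3, 0.2] [0.001, 0.001, -0.049]
[0.3, 5.3, 0.2] [0.001, 0.001, -0.083]
[0.6, 8.3, 0.2] [0.001, 0.001, -0.116]
[1.0, 11.3, 0.2] [0.001, 0.001, -0.149]
[1.5, 14.2, 0.2] [0.001, 0.001, -0.183]
[2.1, 17.2, 0.2] [0.001, 0.001, -0.216]
[2.8, 20.1, 0.2] [0.001, 0.001, -0.249]
[3.6, 23.0, 0.2] [0.001, 0.001, -0.283]
[4.5, 25.8, 0.2] [0.001, 0.001, -0.316]
[5.4, 28.7, 0.2] [0.001, 0.001, -0.349]
[6.5, 31.5, 0.2] [0.001, 0.001, -0.383]
```

Smooth at 2 N. Continuing.

>>> {"fn": "send_rows", "kwargs": {"xyz": [[0.2, 3, 0.2], [0.4, 6, 0.2], [0.7, 9, 0.2], [1.1, 12, 0.2], [1.6, 15, 0.2], [2.3, 18, 0.2], [3, 20.9, 0.2], [3.8, 23.8, 0.2], [4.8, 26.7, 0.2], [5.8, 29.5, 0.2]], "dr": [[0, 0, -0.035], [0, 0, -0.07], [0, 0, -0.1], [0, 0, -0.135], [0, 0, -0.17], [0, 0, -0.2], [0, 0, -0.235], [0, 0, -0.27], [0, 0, -0.3], [0, 0, -0.335]]}}

```text
time: 18.73
position: [0.5741, -0.2297, 0.0801]
tool_rot: [1.294, 2.861, -0.0]
ft_force: [-1.9, -1.2, 0.5]
grip_width: 0.232
grip_force: 1.0
```

```bash
python3 push.py 61 64 67 70 73 76 79 82 85 88 91
```

```text
TCP s mm 58.8 left of line mm -0.1
t 18.73 p [ 0.5741 -0.2297  0.0801] yaw 2.2922 F [-1.9  -1.2   0.51] w 20.1
[0.2, 2.2, 0.1] [0.0, 0.002, -0.048]
[0.4, 5.2, 0.1] [0.0, 0.002, -0.081]
[0.7, 8.1, 0.1] [0.0, 0.002, -0.115]
[1.1, 11.1, 0.1] [0.0, 0.002, -0.148]
[1.5, 14.1, 0.1] [0.0, 0.002, -0.181]
[2.1, 17.0, 0.1] [0.0, 0.002, -0.215]
[2.8, 19.9, 0.1] [0.0, 0.002, -0.248]
[3.6, 22.8, 0.1] [0.0, 0.002, -0.281]
[4.5, 25.7, 0.1] [0.0, 0.002, -0.315]
[5.5, 28.5, 0.1] [0.0, 0.002, -0.348]
[6.5, 31.3, 0.1] [0.0, 0.002, -0.381]
```

>>> {"fn": "send_rows", "kwargs": {"xyz": [[0.3, 3, 0.1], [0.5, 6, 0.1], [0.8, 9, 0.1], [1.2, 12, 0.1], [1.7, 15, 0.1], [2.3, 18, 0.1], [3, 20.9, 0.1], [3.9, 23.8, 0.1], [4.8, 26.7, 0.1], [5.8, 29.5, 0.1]], "dr": [[0, 0, -0.035], [0, 0, -0.07], [0, 0, -0.1], [0, 0, -0.135], [0, 0, -0.17], [0, 0, -0.2], [0, 0, -0.235], [0, 0, -0.27], [0, 0, -0.3], [0, 0, -0.335]]}}

```text
time: 19.57
position: [0.5925, -0.2057, 0.0801]
tool_rot: [0.799, 3.036, -0.001]
ft_force: [-1.4, -1.1, 0.3]
grip_width: 0.229
grip_force: 0.8
```

```bash
python3 push.py 91 94 97 100 103 106 109 112 115 118 121;python3 -c "
from h import *
print(get_state()['joint_positions'])"
```

```text
TCP s mm 89.2 left of line mm -0.1
t 19.57 p [ 0.5925 -0.2057  0.0801] yaw 2.6272 F [-1.36 -1.08  0.28] w 19.9
[0.2, 1.8, 0.1] [0.0, 0.002, -0.046]
[0.4, 4.8, 0.1] [0.0, 0.002, -0.08]
[0.7, 7.8, 0.1] [0.0, 0.002, -0.113]
[1.0, 10.8, 0.1] [-0.0, 0.002, -0.146]
[1.5, 13.8, 0.1] [-0.0, 0.002, -0.18]
[2.1, 16.7, 0.1] [-0.0, 0.002, -0.213]
[2.8, 19.6, 0.1] [-0.0, 0.002, -0.246]
[3.6, 22.5, 0.1] [-0.0, 0.002, -0.28]
[4.5, 25.4, 0.1] [-0.0, 0.002, -0.313]
[5.4, 28.2, 0.1] [-0.0, 0.002, -0.346]
[6.5, 31.0, 0.1] [-0.0, 0.002, -0.38]
[ 0.76761167  0.46177305 -0.59897591  1.6711796   0.28696043  1.09553145
  1.14171406]
```

>>> {"fn": "send_rows", "kwargs": {"xyz": [[0.3, 3, 0.1], [0.5, 6, 0.1], [0.8, 9, 0.1], [1.2, 12, 0.1], [1.7, 15, 0.1], [2.3, 18, 0.1], [3, 20.9, 0.1], [3.9, 23.8, 0.1], [4.8, 26.7, 0.1], [5.8, 29.5, 0.1]], "dr": [[0, 0, -0.035], [0, 0, -0.07], [0, 0, -0.1], [0, 0, -0.135], [0, 0, -0.17], [0, 0, -0.2], [0, 0, -0.235], [0, 0, -0.27], [0, 0, -0.3], [0, 0, -0.335]]}}

```text
time: 20.4
position: [0.602, -0.1769, 0.0799]
tool_rot: [0.281, 3.127, -0.001]
ft_force: [-0.1, -1.9, 0.1]
grip_width: 0.232
grip_force: 0.9
```

```bash
python3 push.py 121 124 127 130 133 136 139 142 145 148
```

```text
TCP s mm 119.7 left of line mm -0.1
t 20.4 p [ 0.602  -0.1769  0.0799] yaw 2.9624 F [-0.08 -1.86  0.09] w 20.2
[0.1, 1.3, -0.1] [-0.0, 0.002, -0.045]
[0.3, 4.3, -0.1] [-0.0, 0.002, -0.078]
[0.6, 7.3, -0.1] [-0.0, 0.002, -0.111]
[1.0, 10.3, -0.1] [-0.0, 0.002, -0.145]
[1.4, 13.2, -0.1] [-0.0, 0.002, -0.178]
[2.0, 16.2, -0.1] [-0.0, 0.002, -0.211]
[2.7, 19.1, -0.1] [-0.0, 0.002, -0.245]
[3.5, 22.0, -0.1] [-0.0, 0.002, -0.271]
[4.3, 24.9, -0.1] [-0.0, 0.002, -0.271]
[5.1, 27.8, -0.1] [-0.0, 0.002, -0.271]
```

>>> {"fn": "send_rows", "kwargs": {"xyz": [[0.3, 3, 0], [0.5, 6, 0], [0.8, 9, 0], [1.2, 12, 0], [1.7, 15, 0], [2.4, 18, 0], [3.2, 20.9, 0], [4, 23.8, 0], [4.8, 26.7, 0], [5.4, 28.6, 0]], "dr": [[0, 0, -0.035], [0, 0, -0.07], [0, 0, -0.1], [0, 0, -0.135], [0, 0, -0.17], [0, 0, -0.2], [0, 0, -0.235], [0, 0, -0.265], [0, 0, -0.27], [0, 0, -0.27]]}}

```text
time: 21.23
position: [0.6012, -0.1477, 0.0796]
tool_rot: [-0.138, 3.138, -0.0]
ft_force: [-1.1, -2.7, 0.5]
grip_width: 0.227
grip_force: 1.7
```

```bash
python3 push.py 158 168
```

```text
TCP s mm 148.9 left of line mm 0.7
t 21.23 p [ 0.6012 -0.1477  0.0796] yaw -3.0534 F [-1.09 -2.73  0.45] w 19.7
[-0.6, 9.1, -0.4] [-0.0, 0.001, -0.004]
[-0.6, 19.1, -0.4] [-0.0, 0.001, -0.004]
```

>>> {"fn": "send_rows", "kwargs": {"xyz": [[0, 1.5, 0], [-0.3, 3, 0], [-0.6, 4.5, 0], [-0.6, 6, 0], [-0.6, 7.5, 0], [-0.6, 9, 0], [-0.6, 10.5, 0], [-0.6, 12, 0], [-0.6, 13.5, 0], [-0.6, 15, 0]], "dr": [[0, 0, 0], [0, 0, 0], [0, 0, 0], [0, 0, 0], [0, 0, 0], [0, 0, 0], [0, 0, 0], [0, 0, 0], [0, 0, 0], [0, 0, 0]]}}

```text
time: 22.07
position: [0.6009, -0.1329, 0.0798]
tool_rot: [-0.138, 3.137, -0.001]
ft_force: [-1.1, -2.6, -0.3]
grip_width: 0.232
grip_force: 1.4
```

```bash
python3 push.py 168
```

```text
TCP s mm 163.7 left of line mm -0.3
t 22.07 p [ 0.6009 -0.1329  0.0798] yaw -3.0534 F [-1.11 -2.56 -0.33] w 20.2
[0.4, 4.3, -0.2] [-0.001, 0.001, -0.003]
```

>>> {"fn": "send_rows", "kwargs": {"xyz": [[0.3, 0.8, 0], [0.3, 1.6, 0], [0.3, 2.4, 0], [0.3, 3.2, 0], [0.3, 4, 0], [0.3, 4.8, 0], [0.3, 5.6, 0], [0.3, 6.4, 0], [0.3, 7.2, 0], [0.3, 8, 0]], "dr": [[0, 0, 0], [0, 0, 0], [0, 0, 0], [0, 0, 0], [0, 0, 0], [0, 0, 0], [0, 0, 0], [0, 0, 0], [0, 0, 0], [0, 0, 0]]}}

```text
time: 22.9
position: [0.6, -0.1254, 0.0799]
tool_rot: [-0.138, 3.137, -0.002]
ft_force: [1.4, -3.5, 0.1]
grip_width: 0.234
grip_force: 2.0
```

```bash
python3 push.py 180
```

```text
TCP s mm 171.3 left of line mm -0.1
t 22.9 p [ 0.6    -0.1254  0.0799] yaw -3.0534 F [ 1.36 -3.48  0.09] w 20.3
[0.1, 8.7, -0.1] [-0.001, 0.002, -0.004]
```

>>> {"fn": "send_rows", "kwargs": {"xyz": [[0, 0.4, 0], [0, 0.8, 0], [0, 1.2, 0], [0, 1.6, 0], [0, 2, 0], [0, 2.4, 0], [0, 2.8, 0], [0, 3.2, 0], [0, 3.6, 0], [0, 4, 0]], "dr": [[0, 0, 0], [0, 0, 0], [0, 0, 0], [0, 0, 0], [0, 0, 0], [0, 0, 0], [0, 0, 0], [0, 0, 0], [0, 0, 0], [0, 0, 0]], "jaw": 20, "grip_force": 40}}

```text
time: 23.73
position: [0.5999, -0.1228, 0.0802]
tool_rot: [-0.137, 3.136, -0.004]
ft_force: [1.7, -7.1, 1.4]
grip_width: 0.226
grip_force: 3.3
```

```bash
python3 push.py 180
```

```text
TCP s mm 173.9 left of line mm -0.3
t 23.73 p [ 0.5999 -0.1228  0.0802] yaw -3.0544 F [ 1.71 -7.06  1.36] w 19.7
[0.3, 6.1, 0.2] [-0.003, 0.002, -0.005]
```

>>> {"fn": "send_rows", "kwargs": {"xyz": [[0, 0.3, 0], [0, 0.6, 0], [0, 0.9, 0], [0, 1.2, 0], [0, 1.5, 0], [0, 1.8, 0], [0, 2, 0], [0, 2, 0], [0, 2, 0], [0, 2, 0]], "dr": [[0, 0, 0], [0, 0, 0], [0, 0, 0], [0, 0, 0], [0, 0, 0], [0, 0, 0], [0, 0, 0], [0, 0, 0], [0, 0, 0], [0, 0, 0]]}}

```text
time: 24.57
position: [0.5998, -0.1215, 0.0802]
tool_rot: [-0.136, 3.136, -0.006]
ft_force: [-0.4, -6.9, 1.4]
grip_width: 0.23
grip_force: 3.7
```

```bash
python3 push.py 180
```

```text
TCP s mm 175.2 left of line mm -0.3
t 24.57 p [ 0.5998 -0.1215  0.0802] yaw -3.0548 F [-0.37 -6.92  1.44] w 20.0
[0.3, 4.8, 0.2] [-0.004, 0.002, -0.005]
```

>>> {"fn": "send_rows", "kwargs": {"xyz": [[0, 0.3, 0], [0, 0.6, 0], [0, 0.9, 0], [0, 1.2, 0], [0, 1.5, 0], [0, 1.8, 0], [0, 2, 0], [0, 2, 0], [0, 2, 0], [0, 2, 0]], "dr": [[0, 0, 0], [0, 0, 0], [0, 0, 0], [0, 0, 0], [0, 0, 0], [0, 0, 0], [0, 0, 0], [0, 0, 0], [0, 0, 0], [0, 0, 0]]}}

```text
time: 25.4
position: [0.5997, -0.1203, 0.0803]
tool_rot: [-0.135, 3.136, -0.007]
ft_force: [0.3, -7.8, 0.4]
grip_width: 0.235
grip_force: 4.2
```

```bash
python3 push.py 180
python3 -c "
from h import *
# side-image pawl patch, and the top one
for n in('top','side'):
    I=get_image(n)[:,:,::-1];cv2.imwrite('pics/g_%s.png'%n,I)
    a=W(.05,.04,.035);print(n,proj(n,a),proj(n,W(.06,.07,.035)))
S=cv2.imread('pics/g_side.png');x,y=proj('side',W(.075,.05,.035)).astype(int)
T=cv2.imread('pics/g_top.png');u,w=proj('top',W(.075,.05,.035)).astype(int)
cv2.imwrite('pics/g.png',np.hstack([cv2.resize(I,None,fx=5.6,fy=5.6,interpolation=cv2.INTER_CUBIC) for I in(S[y-40:y+40,x-35:x+35],T[w-40:w+40,u-35:u+35])]))"
```

```text
TCP s mm 176.4 left of line mm -0.3
t 25.4 p [ 0.5997 -0.1203  0.0803] yaw -3.0553 F [ 0.3  -7.82  0.42] w 20.4
[0.4, 3.6, 0.3] [-0.005, 0.003, -0.005]
top [264.85516649 168.46529508] [249.77060345 165.32809235]
side [225.72148337 210.40883049] [218.27267742 222.37513468]
```

View pics/g.png

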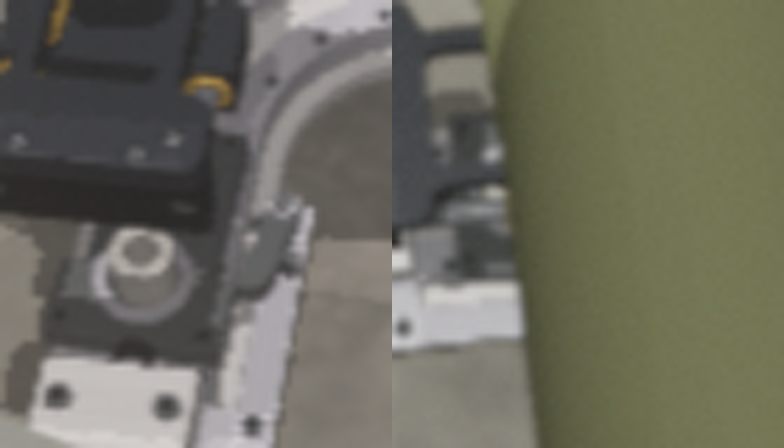

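The bush is still upright in the nest at about (140,265). The pawl runs from its pin at about (290,215) to its nose at about (250,290). The buffer is pressed about 4 mm by force, so I push on gently and watch the pawl patch for the snap.

>>> {"fn": "send_rows", "kwargs": {"xyz": [[0, 0.3, 0], [0, 0.6, 0], [0, 0.9, 0], [0, 1.2, 0], [0, 1.5, 0], [0, 1.5, 0], [0, 1.5, 0], [0, 1.5, 0], [0, 1.5, 0], [0, 1.5, 0]], "dr": [[0, 0, 0], [0, 0, 0], [0, 0, 0], [0, 0, 0], [0, 0, 0], [0, 0, 0], [0, 0, 0], [0, 0, 0], [0, 0, 0], [0, 0, 0]]}}

```text
time: 26.33
position: [0.5993, -0.1185, 0.0802]
tool_rot: [-0.136, 3.137, -0.007]
ft_force: [1.6, -6.9, 2.7]
grip_width: 0.233
grip_force: 4.0
```

```bash
cat > pw.py <<'E'
from h import *
import sys,os
def ang(S):
    # pawl patch in side image: compare with the two reference pictures
    return cv2.cvtColor(S,cv2.COLOR_BGR2GRAY)[205:232,212:232].astype(float)
I=get_image("side")[:,:,::-1].copy();cv2.imwrite("pics/"+sys.argv[1],I)
P=ang(I);R0=ang(cv2.imread("pics/side0.png"));R1=ang(cv2.imread("pics/g_side.png"))
print("diff to start(in)",np.abs(P-R0).mean().round(2),"to last(out)",np.abs(P-R1).mean().round(2),"start-last",np.abs(R0-R1).mean().round(2))
for n,Q in(("in",R0),("out",R1),("now",P)):
    m=(Q<105); ys,xs=np.nonzero(m); print(n,[(int(r),int(np.mean(np.nonzero(m[r])[0])) if m[r].any() else None) for r in(4,8,12,16,20)],len(xs))
E
python3 push.py 180; python3 pw.py h1.png
```

```text
TCP s mm 178.2 left of line mm -0.1
t 26.33 p [ 0.5993 -0.1185  0.0802] yaw -3.0552 F [ 1.62 -6.88  2.67] w 20.3
[0.1, 1.8, 0.2] [-0.004, 0.002, -0.005]
diff to start(in) 40.45 to last(out) 6.24 start-last 42.08
in [(4, 15), (8, 13), (12, 11), (16, 11), (20, 7)] 112
out [(4, 4), (8, 8), (12, 7), (16, 9), (20, 6)] 329
now [(4, 5), (8, 8), (12, 7), (16, 8), (20, 4)] 337
```

>>> {"fn": "send_rows", "kwargs": {"xyz": [[0, 0.3, 0], [0, 0.6, 0], [0, 0.9, 0], [0, 1, 0], [0, 1, 0], [0, 1, 0], [0, 1, 0], [0, 1, 0], [0, 1, 0], [0, 1, 0]], "dr": [[0, 0, 0], [0, 0, 0], [0, 0, 0], [0, 0, 0], [0, 0, 0], [0, 0, 0], [0, 0, 0], [0, 0, 0], [0, 0, 0], [0, 0, 0]]}}

```text
time: 27.22
position: [0.5993, -0.1182, 0.0803]
tool_rot: [-0.135, 3.136, -0.008]
ft_force: [0.6, -8.3, 1.7]
grip_width: 0.231
grip_force: 4.5
```

```bash
python3 push.py 180; python3 pw.py h2.png; python3 -c "
import cv2,numpy as np
x,y=200,195
cv2.imwrite('pics/i.png',np.hstack([cv2.resize(cv2.imread('pics/'+n)[y:y+50,x:x+40],None,fx=6.5,fy=6.5,interpolation=cv2.INTER_CUBIC) for n in('g_side.png','h1.png','h2.png')]))"
```

```text
TCP s mm 178.6 left of line mm -0.2
t 27.22 p [ 0.5993 -0.1182  0.0803] yaw -3.0555 F [ 0.57 -8.29  1.69] w 20.1
[0.2, 1.4, 0.3] [-0.005, 0.002, -0.006]
diff to start(in) 40.26 to last(out) 6.3 start-last 42.08
in [(4, 15), (8, 13), (12, 11), (16, 11), (20, 7)] 112
out [(4, 4), (8, 8), (12, 7), (16, 9), (20, 6)] 329
now [(4, 4), (8, 8), (12, 7), (16, 8), (20, 4)] 331
```

View pics/i.png

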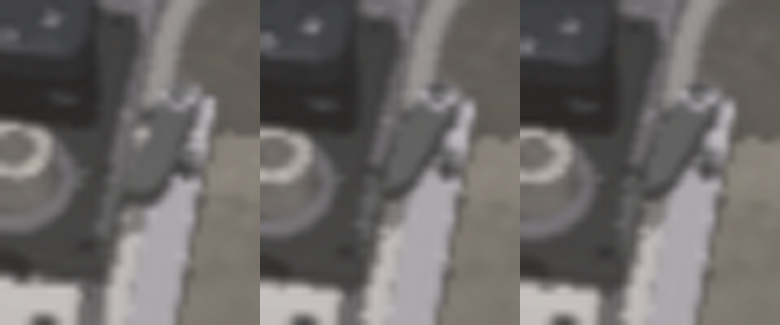

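Between the first frame (nose held outboard) and the second and third, the pawl swung inward and its nose now sits behind the shoulder. I'll back off slowly to confirm.

>>> {"fn": "send_rows", "kwargs": {"xyz": [[0, -0.5, 0], [0, -1, 0], [0, -1.5, 0], [0, -2, 0], [0, -2.5, 0], [0, -3, 0], [0, -3.5, 0], [0, -4, 0], [0, -4.5, 0], [0, -5, 0]], "dr": [[0, 0, 0], [0, 0, 0], [0, 0, 0], [0, 0, 0], [0, 0, 0], [0, 0, 0], [0, 0, 0], [0, 0, 0], [0, 0, 0], [0, 0, 0]]}}

```text
time: 28.1
position: [0.5994, -0.12, 0.0798]
tool_rot: [-0.138, 3.137, -0.001]
ft_force: [0.7, -4.3, 1.4]
grip_width: 0.231
grip_force: 2.3
```

```bash
python3 push.py 180; python3 pw.py h3.png
```

```text
TCP s mm 176.8 left of line mm -0.0
t 28.1 p [ 0.5994 -0.12    0.0798] yaw -3.0536 F [ 0.71 -4.26  1.37] w 20.1
[0.1, 3.2, -0.2] [-0.001, 0.001, -0.004]
diff to start(in) 39.94 to last(out) 5.6 start-last 42.08
in [(4, 15), (8, 13), (12, 11), (16, 11), (20, 7)] 112
out [(4, 4), (8, 8), (12, 7), (16, 9), (20, 6)] 329
now [(4, 4), (8, 8), (12, 7), (16, 8), (20, 5)] 334
```

>>> {"fn": "send_rows", "kwargs": {"xyz": [[0, -0.5, 0], [0, -1, 0], [0, -1.5, 0], [0, -2, 0], [0, -2.5, 0], [0, -3, 0], [0, -3, 0], [0, -3, 0], [0, -3, 0], [0, -3, 0]], "dr": [[0, 0, 0], [0, 0, 0], [0, 0, 0], [0, 0, 0], [0, 0, 0], [0, 0, 0], [0, 0, 0], [0, 0, 0], [0, 0, 0], [0, 0, 0]]}}

```text
time: 28.98
position: [0.5996, -0.1219, 0.0798]
tool_rot: [-0.139, 3.137, 0.0]
ft_force: [-0.0, -0.9, -0.3]
grip_width: 0.229
grip_force: 0.0
```

```bash
python3 push.py 180; python3 pw.py h4.png
```

```text
TCP s mm 174.9 left of line mm -0.1
t 28.98 p [ 0.5996 -0.1219  0.0798] yaw -3.0528 F [-0.02 -0.85 -0.27] w 19.9
[0.1, 5.1, -0.2] [0.0, 0.001, -0.003]
diff to start(in) 39.67 to last(out) 6.31 start-last 42.08
in [(4, 15), (8, 13), (12, 11), (16, 11), (20, 7)] 112
out [(4, 4), (8, 8), (12, 7), (16, 9), (20, 6)] 329
now [(4, 4), (8, 8), (12, 7), (16, 8), (20, 5)] 335
```

>>> {"fn": "send_rows", "kwargs": {"xyz": [[0, 0, 0], [0, 0, 0], [0, 0, 0], [0, 0, 0], [0, 0, -3], [0, 0, -20], [0, 0, -50], [0, 0, -80], [0, 0, -110], [0, 0, -120]], "dr": [[0, 0, 0], [0, 0, 0], [0, 0, 0], [0, 0, 0], [0, 0, 0], [0, 0, 0], [0, 0, 0], [0, 0, 0], [0, 0, 0], [0, 0, 0]], "jaw": 30}}

```text
time: 29.87
position: [0.6017, -0.1224, 0.2049]
tool_rot: [-0.138, 3.131, -0.004]
ft_force: [1.5, 0.4, 0.9]
grip_width: 0.341
grip_force: 0.0
```

>>> {"fn": "send_rows", "kwargs": {"xyz": [[10, -30, 0], [20, -60, 0], [30, -90, 0], [40, -110, 0], [50, -120, 0], [50, -120, 0], [50, -120, 0], [50, -120, 0], [50, -120, 0], [50, -120, 0]], "dr": [[0, 0, 0], [0, 0, 0], [0, 0, 0], [0, 0, 0], [0, 0, 0], [0, 0, 0], [0, 0, 0], [0, 0, 0], [0, 0, 0], [0, 0, 0]]}}

```text
time: 30.7
position: [0.561, -0.2447, 0.1999]
tool_rot: [-0.143, 3.137, -0.0]
ft_force: [0.2, 0.3, 0.0]
grip_width: 0.342
grip_force: 0.0
```

```bash
python3 pw.py h5.png
python3 - <<'E'
from h import *
s=get_state();print(s["time"],s["position"],s["ft_force"])
S=cv2.imread("pics/h5.png");g=cv2.cvtColor(S,cv2.COLOR_BGR2GRAY)
# post top expected at s=174.4: local (90,33); print carrier/bush/post: bright bush top ring
hsv=cv2.cvtColor(S,cv2.COLOR_BGR2HSV)
for n,y,z in(("bush exp",.033+.044,.055),("post exp",.033,.0855)):
    p=proj("side",W(.09,y,z)).astype(int);print(n,p);q=g[p[1]-12:p[1]+13,p[0]-12:p[0]+13]
    m=(q>np.percentile(q,80)).astype(np.uint8);k,l,st,c=cv2.connectedComponentsWithStats(m);i=1+st[1:,4].argmax();c=c[i]+p-12;print("blob",c,st[i,4],"local",np.round([ (w:=plane("side",*c,z)[:2]-v[:2])@[np.cos(H),np.sin(H)],w@[-np.sin(H),np.cos(H)]],4))
E
```

```text
diff to start(in) 25.38 to last(out) 21.28 start-last 42.08
in [(4, 15), (8, 13), (12, 11), (16, 11), (20, 7)] 112
out [(4, 4), (8, 8), (12, 7), (16, 9), (20, 6)] 329
now [(4, 5), (8, 11), (12, 10), (16, 11), (20, 6)] 167
30.75 [ 0.5608592  -0.24499817  0.1998516 ] [ 0.47552196 -0.34078182 -0.01524955]
bush exp [201 217]
blob [202.03703704 220.48148148] 81 local [0.0877 0.0828]
post exp [204 189]
blob [203.38235294 187.89215686] 102 local [0.0925 0.0288]
```

Run:
```python
from h import *
def L(w): w=w[:2]-v[:2];return np.round([w@[np.cos(H),np.sin(H)],w@[-np.sin(H),np.cos(H)]],4)
out={}
for n in("top","side"):
    g=cv2.cvtColor(get_image(n),cv2.COLOR_RGB2GRAY)
    for k,y,z,r in(("bush",.077,.055,.011),("post",.033,.0855,.008)):
        p=proj(n,W(.09,y,z));i=np.round(p).astype(int);q=cv2.resize(g[i[1]-14:i[1]+15,i[0]-14:i[0]+15],None,fx=6,fy=6,interpolation=cv2.INTER_CUBIC)
        R=np.linalg.norm(proj(n,W(.09+r,y,z))-proj(n,W(.09-r,y,z)))*3
        c=cv2.HoughCircles(q,cv2.HOUGH_GRADIENT_ALT if 0 else cv2.HOUGH_GRADIENT,1,60,param1=80,param2=8,minRadius=int(R*.75),maxRadius=int(R*1.25))
        if c is None: print(n,k,"none",q.mean());continue
        for e in c[0][:2]:
            a=(e[:2]+.5)/6-.5+i-14;print(n,k,"local",L(plane(n,*a,z)),"r/R",(e[2]/R).round(2))
```

```text
top bush local [0.0897 0.0771] r/R 1.23
top bush local [0.0952 0.0528] r/R 1.05
top post local [0.0811 0.0336] r/R 1.02
side bush local [0.0838 0.084 ] r/R 1.23
side bush local [0.0853 0.043 ] r/R 0.92
side post local [0.0874 0.0144] r/R 0.83
side post local [0.0705 0.0362] r/R 1.06
```

In the top view the bush is at local (89.7, 77.1) mm, as expected. The push force also vanished on backing off while the carrier stayed put, so it is latched. Handing in.

```bash
python3 -c "
from bench import *
print(close_job())"
```

```text
the job is handed in; nothing more can be done
None
```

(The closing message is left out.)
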